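# Uncover the sample box and put the blue-capped vial on the balance

## Task

The loose white cover of the dark grey sample box can slide one way only, because a bolt hidden under one of its ends is raised: press lightly on a black rubber strip, feel which way the cover is free, and drag it flat onto the shelf on that side until the well is uncovered, never pressing or forcing it hard. See which pocket holds the blue-capped vial, lift that vial out and stand it gently upright in the middle of the balance's steel pan. Leave the cover lying flat on its shelf, the other two vials in their pockets, and the jar and the spatula where they are.

Things in the scene. Friction and masses are not known exactly. Their poses are not given: they have to be found in the camera images.
- box: fixed dark grey sample box, 124 (x) by 412 (y) by 81 mm high; origin on the bench under the middle of its well, z up. Its cover slides along y on ledges at z 74 mm between guide rails (tops z 81 mm). On each side of the well is a grooved shelf for the cover, ending in a stop at y -198 and 198 mm. Under one end of the cover, out of sight, a raised bolt blocks it; at the other end the bolt is sunk.
- well (a point): middle of the white pocket plate in the well, on its top face (28 mm above the bench). The well's opening spans x -46..46, y -60..60 mm from here. Three round pockets, 23 mm in diameter and 20 mm deep, lie at x 0 and y -38, 0, 38 mm; a vial in one has its foot 8 mm, its centre 35 mm and its top 62 mm above the bench. Axes as the box's.
- cover_mid (a point): centre of the cover: a loose flat white plate, 111 (x) by 130 (y) by 6 mm, 105 to 225 g, no handle, sunk between the rails. Across its ends, middles at y -50 and 50 mm, lie two grippy black rubber strips, 100 (x) by 24 (y) mm, tops 5 mm above this point. Closed it is at y 0, z 77 mm of the box. Free, it slides along y with 1 to 4 N, 133 mm at most, clear of the well after 125; the blocked way it stops within 4 mm.
- strip (a point): middle of the top of one of the cover's two rubber strips, the one at its -y end (the other is alike, 100 mm away in +y). Rubber grips a finger with friction 0.85 or more; the cover slides on the box with about 0.15. So pressed with some 8 N a free cover follows the finger with a drag of under a third of the pressure; a blocked one pushes back with most of it, then the finger slips.
- vial_blue_mid (a point): the wanted vial: vial with ribbed blue cap, glass body 18 mm in diameter, cap 20 mm in diameter and 16 mm tall, 54 mm tall in all, 21 to 42 g; point at its centre, 27 mm above its foot; z up along the vial. It starts upright in one of the three pockets, under the cover.
- vial_white_mid (a point): bystander: vial with ribbed white cap, glass body 18 mm in diameter, cap 20 mm in diameter and 16 mm tall, 54 mm tall in all, 30 g; point at its centre, 27 mm above its foot; z up along the vial. It starts upright in one of the three pockets, under the cover.
- vial_orange_mid (a point): bystander: vial with ribbed orange cap, glass body 18 mm in diameter, cap 20 mm in diameter and 16 mm tall, 54 mm tall in all, 30 g; point at its centre, 27 mm above its foot; z up along the vial. It starts upright in one of the three pockets, under the cover.
- pan: round steel weighing pan, 100 mm in diameter, 4 mm thick, on the black bench balance; origin on the pan's axis, 10 mm below its top face (the top is 40 mm above the bench); z up. The pan is sprung: it yields 4 mm at about 6 N, then is solid. The balance's body is 150 mm (x) by 130 mm (y) by 30 mm high, its centre 15 mm behind the pan's axis in -x.
- jar: bystander: amber jar with a white lid, 56 mm in diameter, 85 mm tall, standing on the bench; origin under its middle
- spatula: bystander: spatula lying on the bench, 170 mm long along its x axis; origin under its middle
Things that resemble listed ones, but are neither listed nor needed, are in the scene too. Of the things shaped like the part that bears pan, the black one is meant.

How it is judged (in metres and radians):
On the way, in this order (a step that is already met when the one before it is completed fails the run):
1. the cover is slid aside onto the shelf, flat, with the blue-capped vial still in its pocket ((y of cover_mid in the frame of box above 0.115 m or y of cover_mid in the frame of box below -0.115 m) and z of cover_mid in the frame of box between 0.072 and 0.083 m and angle between cover_mid's own z axis and vertical below 0.06 rad and z of vial_blue_mid in the frame of box below 0.042 m), for 0.2 s.
2. the blue-capped vial is lifted out of the box ((y of cover_mid in the frame of box above 0.115 m or y of cover_mid in the frame of box below -0.115 m) and z of cover_mid in the frame of box between 0.072 and 0.083 m and angle between cover_mid's own z axis and vertical below 0.06 rad and z of vial_blue_mid in the frame of box above 0.1 m), for 0.1 s.
At the end, for the whole second after the job is handed in: the blue-capped vial stands upright (within 0.1 rad) on the pan, within 30 mm of its middle; the cover lies flat in its guides on a shelf, 115 mm or more from closed; the white- and orange-capped vials are within 12 mm of their starts, the jar and the spatula within 20 mm (horizontal distance between vial_blue_mid and pan below 0.03 m and z of vial_blue_mid in the frame of pan between 0.033 and 0.041 m and angle between vial_blue_mid's own z axis and vertical below 0.1 rad and (y of cover_mid in the frame of box above 0.115 m or y of cover_mid in the frame of box below -0.115 m) and z of cover_mid in the frame of box between 0.072 and 0.083 m and angle between cover_mid's own z axis and vertical below 0.06 rad and distance of each of vial_white_mid, vial_orange_mid from where it was at the start of the episode below 0.012 m and distance of each of jar, spatula from where it was at the start of the episode below 0.02 m); the robot touches nothing.
It fails at once if the fingers press or force the cover with more than 60 N (contact force between the fingers and cover above 60 N).
It fails at once if the cover is tipped or lifted out of its guides (angle between cover_mid's own z axis and vertical above 0.12 rad or z of cover_mid in the frame of box above 0.09 m).
It fails at once if the pan is loaded with more than 40 N (contact force between pan and anything else above 40 N).
It fails at once if another vial is moved more than 15 mm, or the jar or the spatula more than 25 mm (distance of any of vial_white_mid, vial_orange_mid from where it was at the start of the episode above 0.015 m or distance of any of jar, spatula from where it was at the start of the episode above 0.025 m).
It also fails if it takes over 67 s, if anything falls off the work surface, if the arm or the gripper's body presses on something with over 40 N, if the wrist force passes 120 N, or if a joint passes its speed limit or range.

## Robot

A 7-joint arm with a two-finger parallel gripper is mounted at the origin on the work surface. World frame = base frame: x ahead of the robot, y to its left, z up, the work surface at z = 0. Lengths are in mm, angles in rad, forces in N, time in s.
With the tool pointing down it reaches from about 400 to 875 mm from the base axis. Payload 4.4 kg.
Tool frame: the origin (TCP) lies at the very end of the fingers, on their centre line; the grasp point (between the pads) lies 19 mm behind it; z points along the fingers, y is the line along which they close (so a half turn about z gives the same grasp; the last joint's range is limited). The gripper opens to 85 mm and grips with 20 to 120 N. Pads are 22 mm wide; open, the fingers measure 114 mm over their backs; the gripper's body (76 mm by 85 mm) begins 54 mm behind the grasp point. The pads swing forward as they close: fully open they stand 13 mm farther back than shut.
Start: joints at [-1.396, 0.628, 0.038, 1.517, -0.027, 0.996, -0.02], TCP at [154.986, 631.266, 231.313] pointing down, gripper open.
Joint ranges: [-3.06, 3.06], [-0.37, 2.12], [-1.25, 1.32], [0.18, 2.47], [-1.1, 4.24], [0.23, 1.98], [-2.94, 2.94]. Speed limits (rad/s): [2.57, 2.57, 3.14, 3.14, 3.14, 3.14, 3.14].

## Interface

Orientations are given as [roll, pitch, yaw] about the fixed x, y, z axes, in that order (R = Rz(yaw) Ry(pitch) Rx(roll)).
In Python, from cell import monitor, viewer, workorder gives the robot as it stands.
- The arm moves only by the tool arm_command, never from a script. Its argument "series" is one flat list of numbers, 5 for each row, row after row: the opening in per cent of the stroke, from 0 (shut) to 100 (fully open), then the shift along the tool's x, y, z in cm, then the turn about the tool's z in degrees. In form: [claw, x, y, z, roll, claw, x, y, z, roll, ...]. A call has exactly 5 rows; each row is the pose to reach, as a shift and turn from the pose commanded when the call began, along the tool's axes at that moment; what a row does not reach only later rows make up. A row lasts 1/12 s, in which the tool goes at most 41.7 mm and 7.16 degrees, less where a joint would pass 70% of its speed; a pose out of reach is approached as far as the arm can. A call with a gripper value outside its range is refused whole. The fingers move at their own pace and stop on an object; the grip force is fixed at half the most. Time passes only in rows, so rows that repeat a pose let the fingers close, or fill a call up. It gives the time, the measured TCP pose, the force, the opening and the grip force at its end, in the units of the state.
- monitor.read_state(): the state, without advancing time (a new reading comes with each control period).
- viewer.get_image(name): name is "scene" or "side" or "wrist"; returns (picture, depth): 384x512x3 uint8, red, green, blue; 384x512 float32, mm along the optical axis (not along the pixel's ray), 0 where there is no reading.
- viewer.camera_model(name): a dict with "mtx" (3x3 intrinsics, pixels), "dist_coeffs" ([k1, k2, p1, p2, k3] as OpenCV has them; the pictures are not rectified), "R" (3x3) and "t" (3): a world point X has camera coordinates R X + t. Camera axes: x right, y down, z forward; pixel columns grow to the right and rows downward; lengths in mm; the calibration is good to about 2 mm. A picture is of the moment at which its call begins: read the wrist's pose just before it. camera_model takes no time and is no camera call; for the wrist camera it gives the pose at the moment of the call.
- workorder.finish_job(): hands the job in; it is judged then, once.
The state is a dict: "clock": time; "qpos": joint angles; "qd": joint speeds; "tau": joint torques, N m; "eef_pos": TCP position; "tool_rot": TCP orientation; "force": force on the tool from outside, world axes, zero at the start; "torque": the same for the moment, N m; "width": finger opening in mm; "gripper_force": force on a finger pad.
Only numpy, scipy, OpenCV 4.12 (cv2) and the standard library are available. Lean on these libraries where they do the work, as an engineer would, in place of code of your own. Each camera call takes 0.05 s, during which the arm holds its last target. There are 200 camera calls.

## Working session

There is one attempt and no reset: what is moved stays moved. The work goes in short steps, Python scripts to look and compute and a tool call to move; the robot and the scene stay as the last step left them, time stands still between calls to the robot, and variables do not carry over. Pictures are saved under pics/ and viewed, at most 10 in all, crops included, and the job is handed in when it is done.

Besides the shell and the picture viewer there is one more tool, called after "Call:" as a command line: name --argument value ..., lists and objects as JSON in quotes. arm_command: Moves the arm, as the interface text tells. Its arguments: {"type":"object","properties":{"series":{"type":"array","items":{"type":"number"}}},"required":["series"]}

```bash
mkdir -p pics; cat > h.py <<'E'
import numpy as np, cv2
from cell import monitor, viewer, workorder
def ray(name,px,cm=None):
    c=cm or viewer.camera_model(name)
    u=cv2.undistortPoints(np.array(px,float).reshape(-1,1,2),np.array(c['mtx'],float),np.array(c['dist_coeffs'],float)).reshape(-1,2)
    R=np.array(c['R']);t=np.array(c['t']).ravel()
    d=np.c_[u,np.ones(len(u))]@R
    return -R.T@t,d
def onz(name,px,z,cm=None):
    o,d=ray(name,px,cm); return o+d*((z-o[2])/d[:,2])[:,None]
def proj(name,X,cm=None):
    c=cm or viewer.camera_model(name)
    return cv2.projectPoints(np.array(X,float).reshape(-1,3),cv2.Rodrigues(np.array(c['R'],float))[0],np.array(c['t'],float),np.array(c['mtx'],float),np.array(c['dist_coeffs'],float))[0].reshape(-1,2)
E
python3 - <<'E'
from h import *
print(monitor.read_state())
for n in ['scene','side','wrist']:
    im,d=viewer.get_image(n); cm=viewer.camera_model(n)
    np.savez(n+'0.npz',im=im,d=d); print(n,cm)
    cv2.imwrite(f'pics/{n}0.png',im[:,:,::-1])
a=np.load('scene0.npz')['im'];b=np.load('side0.npz')['im']
E
```

```text
{'clock': 0.0, 'qpos': array([-1.39578959,  0.62934825,  0.03846079,  1.51833964, -0.02699461,
        0.9962631 , -0.02002265]), 'qd': array([-0.0009288 ,  0.00055146, -0.00121566, -0.00015117,  0.00021915,
        0.00025819, -0.00170336]), 'tau': array([ 6.53225616e-04, -5.63401866e+01,  1.22620817e+00, -1.93434423e+01,
        1.09514533e-02,  1.06044931e-02,  5.93302644e-06]), 'eef_pos': array([154.85681791, 630.66900182, 230.39710399]), 'tool_rot': array([-3.13975328e+00,  3.92260033e-05,  2.90075163e+00]), 'force': array([-0.66801622,  0.52035646,  0.25135207]), 'torque': array([ 0.02552406, -0.02060451, -0.06518382]), 'gripper_force': 0.0, 'width': 85.30538687972792}
scene {'mtx': array([[410.27406647,   0.        , 253.4056252 ],
       [  0.        , 410.27406647, 192.8353001 ],
       [  0.        ,   0.        ,   1.        ]]), 'dist_coeffs': array([0.05112008, 0.        , 0.        , 0.        , 0.        ]), 'R': array([[-0.42995618,  0.90256303,  0.02275191],
       [ 0.54541223,  0.27973654, -0.79010947],
       [-0.71948814, -0.32730328, -0.61254337]]), 't': array([
[... 271 characters left out ...]
.       , 0.       ]), 'R': array([[ 0.97589736, -0.21820451, -0.0033373 ],
       [-0.1428566 , -0.62720148, -0.76564371],
       [ 0.16497375,  0.74766643, -0.64325623]]), 't': array([-662.05887289,   50.15717316, 1301.72961153])}
wrist {'mtx': array([[275.67771857,   0.        , 257.99542099],
       [  0.        , 275.67771857, 188.59602669],
       [  0.        ,   0.        ,   1.        ]]), 'dist_coeffs': array([-0.00352116,  0.        ,  0.        ,  0.        ,  0.        ]), 'R': array([[ 0.23877611,  0.97106973, -0.00309117],
       [ 0.92736145, -0.22708205,  0.29737936],
       [ 0.28807415, -0.07387371, -0.9547544 ]]), 't': array([-647.89972121,  -40.27992601,  380.62685961])}
```

View pics/scene0.png

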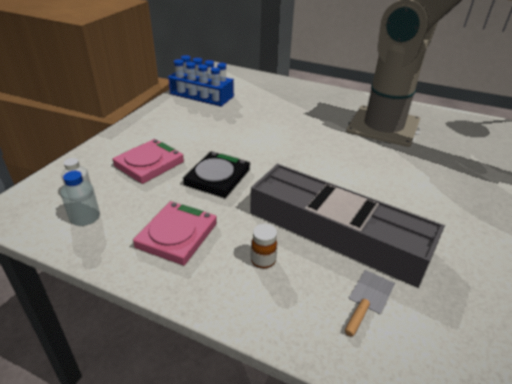

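View pics/side0.png

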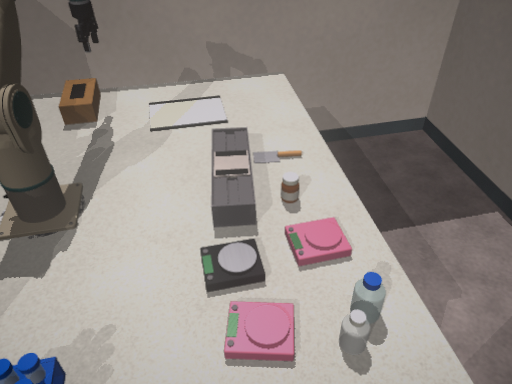

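Scene view: the black balance is at (216,172) (side 235,262). The pink ones at (148,158) and (176,230) are lookalikes, so the black one is meant. The box runs from (265,185) to (430,250), with the cover at (342,206). The jar is at (264,245) and the spatula at (370,300).

```bash
python3 - <<'E'
from h import *
def cloud(n):
    z=np.load(n+'0.npz');im,d=z['im'],z['d'];h,w=d.shape
    g=np.stack(np.meshgrid(np.arange(w),np.arange(h)),-1).reshape(-1,2)
    o,r=ray(n,g); return im,(o+r*d.reshape(-1,1)).reshape(h,w,3),d>0
for n,bb,pp,cc in [('scene',(240,160,450,285),(180,145,255,200),(300,180,385,235)),('side',(200,120,265,230),(195,235,270,295),(205,145,257,185))]:
    im,P,ok=cloud(n); g=im.astype(int)
    def sub(b):
        m=np.zeros(ok.shape,bool);m[b[1]:b[3],b[0]:b[2]]=1;return m&ok
    m=sub(bb)&(abs(P[...,2]-79)<7)
    q=P[m][:,:2].astype(np.float32); r=cv2.minAreaRect(q);print(n,'box',r,m.sum(),np.median(P[m][:,2]))
    mx=g.max(2)
    m=sub(cc)&(mx>120)&(abs(P[...,2]-79)<10);q=P[m];print(' cover white',cv2.minAreaRect(q[:,:2].astype(np.float32)),np.median(q[:,2]),m.sum())
    m=sub(pp)&(abs(P[...,2]-40)<7)&(mx>90)
    k=cv2.morphologyEx(m.astype(np.uint8),cv2.MORPH_OPEN,np.ones((3,3)))
    c=max(cv2.findContours(k,0,2)[0],key=cv2.contourArea).reshape(-1,2)
    w=onz(n,c,40)[:,:2].astype(np.float32); e=cv2.fitEllipse(w);print(' pan',e,P[m][:,2].mean())
    im2=cv2.resize(im[pp[1]-10:pp[3]+10,pp[0]-10:pp[2]+10],None,fx=5,fy=5);cv2.imwrite(f'pics/pan_{n}.png',im2[:,:,::-1])
a=cv2.imread('pics/pan_scene.png');b=cv2.imread('pics/pan_side.png')
w=cv2.imread('pics/wrist0.png')
b=cv2.resize(b,(a.shape[1],a.shape[0]))
cv2.imwrite('pics/pan2.png',cv2.resize(np.hstack([a,b]),(800,320)))
E
```

```text
scene box ((642.2723999023438, 0.31768798828125), (413.5486755371094, 265.9725341796875), 82.71631622314453) 6480 78.03456755855922
 cover white ((572.9473876953125, 7.507232666015625), (152.0760040283203, 125.3254165649414), 81.52735900878906) 80.66808918584115 1207
 pan ((530.6946411132812, -346.2580261230469), (97.27976989746094, 99.43424987792969), 1.7789740562438965) 39.87266103053939
side box ((577.6189575195312, 10.363540649414062), (420.6185302734375, 126.64239501953125), 82.57814025878906) 2682 79.21339265939537
 cover white ((576.3876953125, 0.5376205444335938), (218.06495666503906, 126.51982879638672), 82.5206298828125) 82.91441102648724 694
 pan ((531.8189697265625, -347.4322509765625), (95.8720703125, 99.2562484741211), 153.34422302246094) 39.76198921178275
```

View pics/pan2.png

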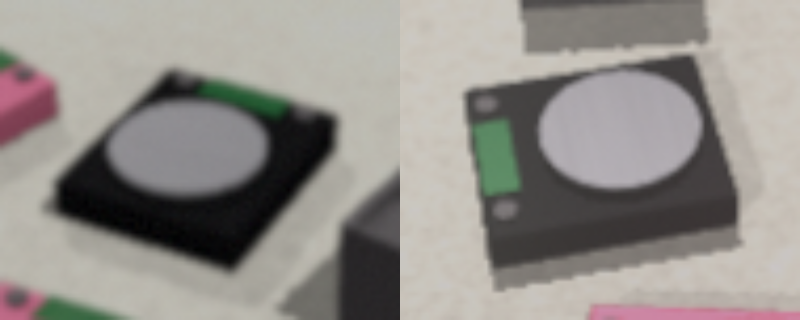

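Pan is at about (531,-347). The box centre is about (577,10), with its long axis along (0.129,0.992). I'm moving above the cover with the gripper shut.

Call:
arm_command --series '[0,-2.82,-2.76,0,4.2,0,-5.64,-5.53,0,8.4,0,-8.45,-8.29,0,12.6,0,-11.27,-11.06,0,16.8,0,-14.09,-13.82,0,20.9]'

```text
clock: 0.57
eef_pos: [259.4, 461.6, 231.1]
tool_rot: [-3.141, 0.0, 2.533]
force: [0.4, -0.0, -0.1]
width: 25.5
gripper_force: 0.0
```

Call:
arm_command --series '[0,-3.62,-1.56,0,4.2,0,-7.24,-3.12,0,8.4,0,-10.86,-4.68,0,12.6,0,-14.48,-6.25,0,16.8,0,-18.1,-7.81,0,20.9]'

```text
clock: 0.98
eef_pos: [363.7, 294.5, 231.4]
tool_rot: [3.142, -0.0, 2.168]
force: [0.8, 0.5, 0.3]
width: -0.1
gripper_force: 0.0
```

Call:
arm_command --series '[0,-3.94,-0.17,0,4.2,0,-7.88,-0.34,0,8.4,0,-11.82,-0.5,0,12.6,0,-15.76,-0.67,0,16.8,0,-19.7,-0.84,0,20.9]'

```text
clock: 1.4
eef_pos: [468.2, 127.2, 231.3]
tool_rot: [3.142, -0.0, 1.803]
force: [0.3, 0.5, -0.8]
width: -0.2
gripper_force: 0.0
```

Call:
arm_command --series '[0,-3.72,1.22,0,4.2,0,-7.43,2.45,0,8.4,0,-11.15,3.67,0,12.6,0,-14.86,4.9,0,16.8,0,-18.58,6.12,0,20.7]'

```text
clock: 1.82
eef_pos: [571.1, -39.0, 231.1]
tool_rot: [-3.141, -0.0, 1.442]
force: [0.2, 0.2, -0.4]
width: 0.0
gripper_force: 0.0
```

```bash
python3 - <<'E'
from h import *
s=monitor.read_state();print(s['eef_pos'],s['tool_rot'],s['force'])
cm=viewer.camera_model('wrist');im,d=viewer.get_image('wrist')
np.savez('w1.npz',im=im,d=d,**{k:np.array(v) for k,v in cm.items()})
cv2.imwrite('pics/w1.png',im[:,:,::-1])
g=np.stack(np.meshgrid(np.arange(512),np.arange(384)),-1).reshape(-1,2)
o,r=ray('wrist',g,cm);P=(o+r*d.reshape(-1,1)).reshape(384,512,3)
mx=im.max(2)
m=((mx>110)&(abs(P[...,2]-80)<8)&(d>0)).astype(np.uint8)
m=cv2.morphologyEx(m,cv2.MORPH_OPEN,np.ones((3,3)))
for c in sorted(cv2.findContours(m,0,2)[0],key=cv2.contourArea)[-2:]:
    w=onz('wrist',c.reshape(-1,2),80,cm)[:,:2].astype(np.float32);print(cv2.contourArea(c),cv2.minAreaRect(w),cv2.boundingRect(c))
m=(abs(P[...,2]-81)<4)&(d>0)
print(cv2.minAreaRect(P[m][:,:2].astype(np.float32)))
E
```

```text
[571.05363034 -39.03775667 231.14501934] [-3.14119813e+00 -3.07786498e-04  1.44179123e+00] [ 0.19403311  0.22256961 -0.35324189]
2317.0 ((624.612060546875, 95.53631591796875), (49.776458740234375, 39.281925201416016), 82.62812805175781) (274, 0, 43, 60)
11310.0 ((576.3479614257812, 7.359031677246094), (130.5203857421875, 112.08074951171875), 82.53239440917969) (200, 63, 114, 128)
((640.5520629882812, -29.340576171875), (294.9587707519531, 261.657958984375), 82.62832641601562)
```

View pics/w1.png

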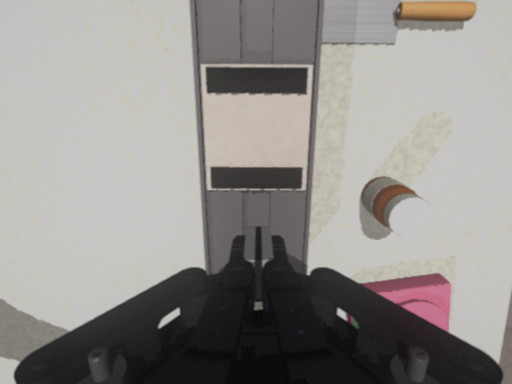

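The wrist view shows the cover between (203,65) and (310,190), with strips at (257,80) and (257,177). The -y strip middle is at about (569.8,-42.2,82). I'm descending to just above it.

Call:
arm_command --series '[0,-0.3,-0.1,3.5,0,0,-0.3,-0.1,7,0,0,-0.3,-0.1,10.5,0,0,-0.3,-0.1,13.5,0,0,-0.3,-0.1,14.5,0]'

```text
clock: 2.28
eef_pos: [565.8, -39.5, 82.1]
tool_rot: [-3.134, 0.0, 1.446]
force: [-0.5, 0.5, 2.6]
width: -0.0
gripper_force: 1.7
```

Call:
arm_command --series '[0,0,0,0.1,0,0,0,0,0.2,0,0,0,0,0.3,0,0,0,0,0.35,0,0,0,0,0.4,0]'

```text
clock: 2.7
eef_pos: [569.7, -40.2, 83.2]
tool_rot: [3.14, -0.0, 1.445]
force: [-0.9, 0.4, 0.8]
width: 0.1
gripper_force: 0.0
```

Call:
arm_command --series '[0,0,0,0.05,0,0,0,0,0.1,0,0,0,0,0.15,0,0,0,0,0.15,0,0,0,0,0.15,0]'

```text
clock: 3.12
eef_pos: [569.7, -40.3, 82.1]
tool_rot: [3.14, -0.001, 1.445]
force: [-1.2, 0.6, 8.5]
width: 0.3
gripper_force: 4.1
```

Pressed with 8.5 N. Next I try the -y direction.

Call:
arm_command --series '[0,-0.15,0,0,0,0,-0.3,0,0,0,0,-0.5,0,0,0,0,-0.7,0,0,0,0,-0.8,0,0,0]'

```text
clock: 3.53
eef_pos: [569.4, -48.1, 82.1]
tool_rot: [3.139, -0.001, 1.445]
force: [0.3, 1.2, 7.5]
width: 0.3
gripper_force: 3.4
```

Drag is about 1 N for 7.5 N of pressure, so the cover is free towards -y. Continuing the drag.

Call:
arm_command --series '[0,-0.6,0,0,0,0,-1.4,0,0,0,0,-2.3,0,0,0,0,-3.2,0,0,0,0,-4,0,0,0]'

```text
clock: 3.95
eef_pos: [564.2, -88.1, 82.1]
tool_rot: [3.139, -0.001, 1.445]
force: [0.2, 1.6, 6.5]
width: 0.0
gripper_force: 3.8
```

Call:
arm_command --series '[0,-0.6,0,0,0,0,-1.4,0,0,0,0,-2.3,0,0,0,0,-3.2,0,0,0,0,-4,0,0.02,0]'

```text
clock: 4.37
eef_pos: [558.9, -127.5, 82.1]
tool_rot: [3.14, -0.001, 1.445]
force: [-1.6, 2.3, 11.4]
width: -0.4
gripper_force: 6.0
```

Call:
arm_command --series '[0,-0.6,0,0,0,0,-1.4,0,0,0,0,-2.3,0,0,0,0,-3.1,0,0,0,0,-3.8,0,0,0]'

```text
clock: 4.78
eef_pos: [553.8, -165.3, 82.1]
tool_rot: [3.14, -0.001, 1.445]
force: [-2.0, 1.9, 10.9]
width: 0.1
gripper_force: 5.3
```

```bash
cat > look.py <<'E'
from h import *
import sys
def look(tag):
    s=monitor.read_state();print(s['clock'],s['eef_pos'],s['tool_rot'],s['force'])
    cm=viewer.camera_model('wrist');im,d=viewer.get_image('wrist')
    cv2.imwrite(f'pics/{tag}.png',im[:,:,::-1])
    g=np.stack(np.meshgrid(np.arange(512),np.arange(384)),-1).reshape(-1,2)
    o,r=ray('wrist',g,cm);P=(o+r*d.reshape(-1,1)).reshape(384,512,3)
    hsv=cv2.cvtColor(im,cv2.COLOR_RGB2HSV)
    m=(((hsv[...,0]>100)&(hsv[...,0]<130)&(hsv[...,1]>120)&(hsv[...,2]>60))).astype(np.uint8)
    for c in sorted(cv2.findContours(m,0,2)[0],key=cv2.contourArea)[-3:]:
        if cv2.contourArea(c)<15: continue
        k=np.zeros(m.shape,np.uint8);cv2.drawContours(k,[c],-1,1,-1);q=P[(k>0)&(d>0)]
        print('blue',cv2.contourArea(c),cv2.boundingRect(c),np.median(q,0),np.percentile(q[:,2],[10,90]))
        top=q[q[:,2]>q[:,2].max()-5];print('  top pts circle',cv2.minEnclosingCircle(top[:,:2].astype(np.float32)),top[:,2].mean())
    return im,d,P,cm
if __name__=='__main__': look(sys.argv[1])
E
python3 look.py w2
```

```text
4.7833 [ 553.78405419 -165.26377154   82.09688562] [ 3.14029065e+00 -1.18110010e-03  1.44522974e+00] [-2.01044587  1.9235154  10.9270242 ]
```

View pics/w2.png

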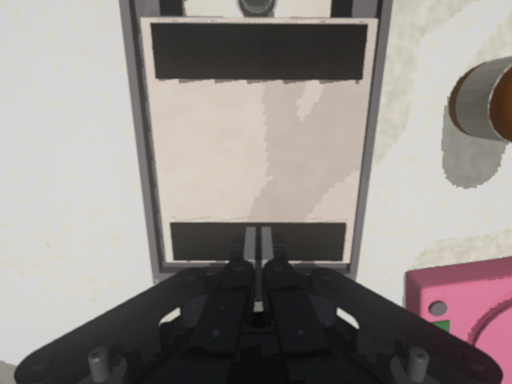

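The cover followed: its far edge is at row 18 and the near strip is under the fingers at (258,242). I'll drag 4 mm more, lift, then return above the well.

Call:
arm_command --series '[0,-0.2,0,0,0,0,-0.4,0,0,0,0,-0.4,0,-0.3,0,0,-0.4,0,-1.5,0,0,-0.4,0,-4,0]'

```text
clock: 5.25
eef_pos: [550.9, -168.5, 119.3]
tool_rot: [-3.136, -0.001, 1.445]
force: [0.2, -0.0, -0.4]
width: 0.0
gripper_force: 0.0
```

Call:
arm_command --series '[25,2,0,-4,0,40,6,0,-7,0,45,10,0,-10,0,45,13,0,-12,0,45,13,0,-12,0]'

```text
clock: 5.67
eef_pos: [571.5, -33.9, 244.5]
tool_rot: [3.136, -0.004, 1.452]
force: [1.2, 0.5, 0.1]
width: 38.4
gripper_force: 0.0
```

```bash
python3 look.py w3
```

```text
5.6667 [571.5334251  -33.88398785 244.54048632] [ 3.13612445 -0.00447693  1.45201334] [1.19900236 0.54463826 0.05797685]
blue 224.0 (248, 90, 17, 18) [581.47865643  45.52346969  62.21693006] [61.15361056 63.0380193 ]
  top pts circle ((581.2684326171875, 45.48617935180664), 9.73453426361084) 62.17232761124707
```

View pics/w3.png

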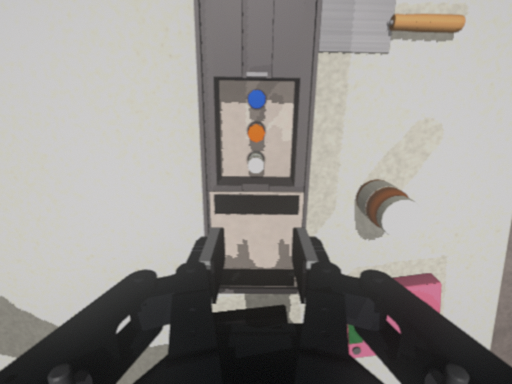

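Blue cap at (257,99) is in the +y pocket. Orange is at (257,132), white at (256,164). The blue one is the one meant, at about (581.3,45.5). Moving above it.

Call:
arm_command --series '[45,2.5,0,1,0,45,5.5,0,4,0,45,8,0,7.5,0,45,8,0,11,0,45,8,0,13,0]'

```text
clock: 6.13
eef_pos: [576.8, 41.1, 107.0]
tool_rot: [-3.137, 0.0, 1.449]
force: [0.4, 0.6, -0.6]
width: 38.8
gripper_force: 0.0
```

```bash
python3 look.py w4
```

```text
6.1333 [576.79088063  41.09760329 107.0176641 ] [-3.13652755e+00  4.27439405e-04  1.44881455e+00] [ 0.42481253  0.58832432 -0.55321649]
blue 573.5 (250, 186, 25, 30) [581.63003556  47.64603749  62.13707869] [58.12336794 62.95368287]
  top pts circle ((581.4708251953125, 46.20765686035156), 9.961190223693848) 62.15546576026759
```

View pics/w4.png

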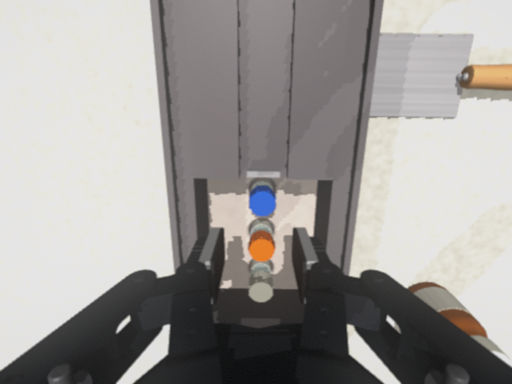

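Call:
arm_command --series '[45,0.5,0,0,0,45,0.5,0,0,0,45,0.5,0,0,0,45,0.5,0,0,0,45,0.5,0,0,0]'

```text
clock: 6.6
eef_pos: [580.7, 43.6, 112.2]
tool_rot: [3.139, -0.001, 1.445]
force: [-0.2, -0.8, -0.3]
width: 38.3
gripper_force: 0.0
```

Call:
arm_command --series '[45,0.25,0.03,1.5,0,45,0.25,0.03,3.2,0,45,0.25,0.03,4.7,0,45,0.25,0.03,5.9,0,45,0.25,0.03,6.6,0]'

```text
clock: 7.02
eef_pos: [580.1, 46.3, 43.9]
tool_rot: [-3.141, 0.0, 1.445]
force: [0.5, -0.1, 0.0]
width: 38.2
gripper_force: 0.0
```

Call:
arm_command --series '[45,0,0,0.4,0,45,0,0,0.7,0,45,0,0,0.7,0,45,0,0,0.7,0,45,0,0,0.7,0]'

```text
clock: 7.43
eef_pos: [580.9, 46.5, 38.2]
tool_rot: [3.141, -0.0, 1.445]
force: [0.0, 0.5, 0.4]
width: 38.7
gripper_force: 0.0
```

Call:
arm_command --series '[0,0,0,0,0,0,0,0,0,0,0,0,0,0,0,0,0,0,0,0,0,0,0,0,0]'

```text
clock: 7.85
eef_pos: [580.7, 46.5, 38.2]
tool_rot: [3.141, -0.0, 1.445]
force: [-0.5, -0.4, 5.9]
width: 17.9
gripper_force: 58.4
```

Call:
arm_command --series '[0,0,0,-0.1,0,0,0,0,-0.3,0,0,0,0,-0.6,0,0,0,0,-1.2,0,0,0,0,-2,0]'

```text
clock: 8.27
eef_pos: [579.9, 46.4, 57.6]
tool_rot: [-3.14, 0.0, 1.445]
force: [0.0, 0.0, -0.3]
width: 17.5
gripper_force: 58.5
```

Call:
arm_command --series '[0,0,0,-2,0,0,0,0,-4.5,0,0,0,0,-7.5,0,0,0,0,-10,0,0,0,0,-12,0]'

```text
clock: 8.68
eef_pos: [581.0, 46.3, 180.5]
tool_rot: [3.139, -0.001, 1.445]
force: [0.7, -0.4, -0.0]
width: 18.2
gripper_force: 58.5
```

```bash
python3 look.py w5; python3 - <<'E'
from h import *
a=cv2.imread('pics/w5.png')
s=viewer.get_image('scene')[0][:,:,::-1];t=viewer.get_image('side')[0][:,:,::-1]
s=s[100:292,250:442];t=t[70:230,150:310]
r=lambda x:cv2.resize(x,(400,400),interpolation=cv2.INTER_CUBIC)
cv2.imwrite('pics/v5.png',np.hstack([r(s),r(t)]))
E
```

```text
8.6833 [581.01295807  46.2968118  180.50830706] [ 3.13906117e+00 -5.40573591e-04  1.44491978e+00] [ 0.73710976 -0.37403208 -0.01352648]
blue 1462.5 (239, 233, 39, 48) [582.28254949  48.85926646 204.25890737] [195.21342755 205.16543095]
  top pts circle ((582.82958984375, 49.47953796386719), 9.454675674438477) 212.80266699822278
```

View pics/v5.png

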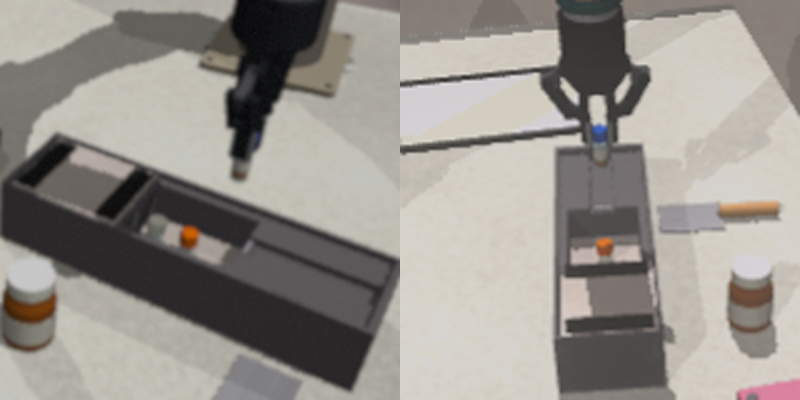

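Vial is held upright, and orange and white are still in their pockets. The cap top is 24 mm above the TCP, so the foot is about 30 mm below it. Moving 396 mm along -tool x to the pan.

Call:
arm_command --series '[0,-2,0,0,0,0,-5,0,0,0,0,-8.5,0,0,0,0,-12,0,0,0,0,-15.5,0,0,0]'

```text
clock: 9.25
eef_pos: [559.6, -108.3, 176.4]
tool_rot: [-3.139, -0.0, 1.446]
force: [1.5, -0.2, -0.8]
width: 17.4
gripper_force: 58.6
```

Call:
arm_command --series '[0,-3.5,0,0,0,0,-7,0,0,0,0,-10.5,0,0,0,0,-14,0,0,0,0,-17,0,0,0]'

```text
clock: 9.67
eef_pos: [537.9, -278.3, 176.4]
tool_rot: [-3.139, 0.0, 1.444]
force: [0.2, -0.7, -0.2]
width: 17.8
gripper_force: 58.6
```

Call:
arm_command --series '[0,-2.5,0,0,0,0,-4.5,0,0,0,0,-6,0,0,0,0,-7,0,0,0,0,-7.1,0,0,0]'

```text
clock: 10.08
eef_pos: [529.1, -348.7, 176.6]
tool_rot: [-3.14, 0.001, 1.442]
force: [-0.4, -1.0, -0.8]
width: 17.9
gripper_force: 58.6
```

Call:
arm_command --series '[0,0.2,0.1,2.5,0,0,0.2,0.1,5,0,0,0.2,0.1,7.2,0,0,0.2,0.1,8.6,0,0,0.2,0.1,9.2,0]'

```text
clock: 10.5
eef_pos: [531.0, -341.4, 82.6]
tool_rot: [-3.137, -0.004, 1.447]
force: [-0.1, 0.1, 0.0]
width: 18.2
gripper_force: 58.6
```

Call:
arm_command --series '[0,0,0,0.2,0,0,0,0,0.4,0,0,0,0,0.6,0,0,0,0,0.8,0,0,0,0,0.8,0]'

```text
clock: 10.92
eef_pos: [532.3, -344.6, 78.1]
tool_rot: [3.141, 0.0, 1.445]
force: [-0.3, -0.6, -0.2]
width: 17.9
gripper_force: 58.6
```

Call:
arm_command --series '[0,0,0,0.15,0,0,0,0,0.3,0,0,0,0,0.45,0,0,0,0,0.6,0,0,0,0,0.65,0]'

```text
clock: 11.33
eef_pos: [531.9, -344.5, 70.8]
tool_rot: [-3.141, -0.0, 1.445]
force: [-0.4, 0.6, 0.0]
width: 18.0
gripper_force: 58.6
```

Call:
arm_command --series '[0,0,0,0.05,0,0,0,0,0.1,0,0,0,0,0.15,0,0,0,0,0.15,0,0,0,0,0.15,0]'

```text
clock: 11.75
eef_pos: [532.0, -344.6, 69.6]
tool_rot: [-3.142, 0.0, 1.445]
force: [0.4, -0.2, 0.2]
width: 17.9
gripper_force: 58.6
```

Call:
arm_command --series '[0,0,0,0.03,0,0,0,0,0.06,0,0,0,0,0.1,0,0,0,0,0.1,0,0,0,0,0.1,0]'

```text
clock: 12.17
eef_pos: [532.0, -344.6, 68.7]
tool_rot: [3.142, 0.0, 1.445]
force: [-0.7, -0.1, 1.5]
width: 18.0
gripper_force: 58.6
```

Contact at 1.5 N. I'll press 0.5 mm more to confirm, then open slowly.

Call:
arm_command --series '[0,0,0,0.05,0,0,0,0,0.05,0,0,0,0,0.05,0,0,0,0,0.05,0,0,0,0,0.05,0]'

```text
clock: 12.58
eef_pos: [532.0, -344.6, 68.2]
tool_rot: [3.142, 0.0, 1.445]
force: [-1.0, 0.4, 1.4]
width: 17.4
gripper_force: 58.6
```

Call:
arm_command --series '[22,0,0,0,0,25,0,0,0,0,30,0,0,0,0,40,0,0,0,0,45,0,0,0,0]'

```text
clock: 13.0
eef_pos: [532.0, -344.4, 67.9]
tool_rot: [-3.141, -0.0, 1.445]
force: [0.7, 0.3, -0.2]
width: 38.5
gripper_force: 0.0
```

Call:
arm_command --series '[50,0,0,0,0,50,0,0,-0.5,0,50,0,0,-1.5,0,50,0,0,-3,0,50,0,0,-5,0]'

```text
clock: 13.42
eef_pos: [531.4, -344.1, 118.4]
tool_rot: [-3.14, -0.001, 1.445]
force: [0.2, -0.7, 0.3]
width: 42.5
gripper_force: 0.0
```

Call:
arm_command --series '[50,0,0,-2,0,50,0,0,-5,0,50,0,0,-8,0,50,0,0,-11,0,50,0,0,-12,0]'

```text
clock: 13.83
eef_pos: [533.7, -346.4, 244.0]
tool_rot: [3.134, 0.004, 1.445]
force: [0.5, -1.5, 0.0]
width: 42.5
gripper_force: 0.0
```

```bash
python3 - <<'E'
from look import *
look('w6')
s=viewer.get_image('scene')[0][:,:,::-1];t=viewer.get_image('side')[0][:,:,::-1]
s=s[110:310,180:380];t=t[130:300,150:320]
r=lambda x:cv2.resize(x,(400,400),interpolation=cv2.INTER_CUBIC)
cv2.imwrite('pics/v6.png',np.hstack([r(s),r(t)]))
E
```

```text
13.8333 [ 533.7168003  -346.44288083  244.03542304] [3.13396354 0.00382054 1.44481442] [ 0.49136965 -1.54379605  0.03819102]
blue 361.0 (14, 317, 32, 40) [ 119.26484716 -602.58646151   12.63731729] [11.38471215 13.79875206]
  top pts circle ((473.5163269042969, -327.0321350097656), 1.0311108827590942) 329.23121948034753
blue 766.0 (0, 308, 34, 62) [ 122.82257265 -553.37151162   42.7825949 ] [11.01630033 69.61625407]
  top pts circle ((472.398193359375, -326.50445556640625), 1.0933725833892822) 333.1500323613537
blue 891.5 (475, 296, 37, 34) [ 795.43628973 -545.06002428  122.76154988] [111.82971185 123.90467498]
  top pts circle ((800.1300659179688, -551.2431640625), 19.66697883605957) 123.11013572776629
```

View pics/v6.png

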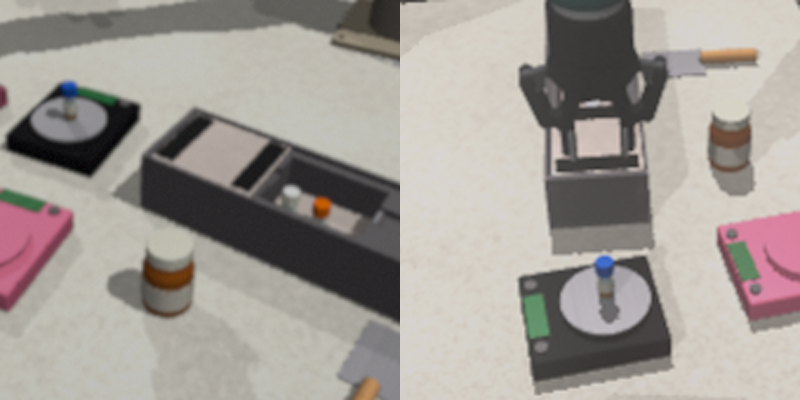

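The vial stands upright mid-pan, at (69,100) in the left crop and (604,280) in the right. The cover lies flat on its shelf, and the other vials and the jar are in place. Handing in.

```bash
python3 -c "
from cell import workorder
print(workorder.finish_job())"
```

```text
the job is handed in; nothing more can be done
None
```

The job is handed in (no verdict returned): the cover slid free towards -y and lies flat on that shelf, and the blue-capped vial stands upright mid-pan on the black balance; in the last pictures the other two vials, the jar and the spatula looked unmoved.

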